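# Seat a glass gel cassette in the casting frame and hold it on the gasket

### The job

Lift the assembled glass gel cassette (the pair of plates) out of the blue drying rack and lower it upright through the slot of the green casting frame, its shorter plate facing the frame's front, where the two black clamp cams are. Press it down until the pale grey rubber gasket at the bottom of the slot is squashed by about 3 mm, and finish like that, still gripping the glass and pressing it down, so that a colleague can close the clamps. Do not bang or force the glass, and leave the spare plate, the tube rack, the tip box and the comb where they are.

Things in the scene. Friction and masses are not known exactly. Their poses are not given: they have to be found in the camera images.
- cassette: Part to move: two glass plates bonded by white edge spacers, 100 mm wide (its y), 8 mm thick (x), about 140 g. Back plate (+x, white band along the top) 83 mm high, front plate (-x) 73 mm, so the top 10 mm is single 3 mm glass. Pinch it along x, mid-width, pads well below the 73 mm edge. Origin: centre of the bottom edge, z up. Starts in an outer place of the rack.
- short_plate (a point): Middle of the outer face of the cassette's short front plate: 4 mm to -x of the cassette's centre plane, 55 mm above its bottom edge; axes as cassette.
- rack: Blue drying rack, fixed: base 120 (x) by 116 (y) by 10 mm; steel pegs up to 48 mm above the bench at y = -38 and +38 mm make three places 11 mm wide at x = -30, 0, +30 mm; 22 mm high fences at y = -56 and +56 mm. Origin: centre of its underside. Plates stand on the base, 10 mm above the bench, with the rack's yaw, and come out straight up.
- stand: Gel casting stand, fixed: grey base 120 (x) by 170 (y) by 14 mm with an upright green casting frame. Origin: centre of the underside; the slot is centred over it. Front is -x: two black clamp cams reach 47 mm out, 70 mm high. Behind, from 38 mm out, the grey spring lever, swung back, at most 110 mm high.
- slot_mouth (a point): Centre of the slot, 92 mm above the bench, axes as stand. Slot 10 mm (x) by 102 mm (y), straight walls from 92 down to 26 mm above the bench, above them a flare up to 103 mm. Walls are full height only at the sides (|y| over 38 mm); in the middle there are just two cross rails, 26 to 46 mm high, so fingers have 76 mm of room along y above them.
- gasket_top (a point): Centre of the top of the pale grey rubber gasket strip, 100 by 12 mm, at the bottom of the slot, 22 mm above the bench when free; goes down with the gasket.
- gasket (a joint): How far the gasket is squashed (m): 0 free, stop at 0.0065. Springy, about 2.5 N per mm; the weight of the cassette alone squashes it about 0.5 mm.
- spare_plate: Bystander: a single glass plate with white edge spacers but no white band at the top, 100 by 5 by 83 mm, standing in the other outer place of the drying rack, 60 mm from the cassette. Origin: centre of its bottom edge.
- tube_rack: Bystander: orange rack, 75 by 110 mm, with blue-capped tubes, 118 mm high. Origin: centre of its underside.
- tip_box: Bystander: yellow and white pipette tip box, 82 by 122 by 71 mm. Origin: centre of its underside.
- comb: Bystander: blue gel comb lying flat, about 41 (x) by 86 (y) by 8 mm. Origin: on its underside, 5 mm from its middle.
There are look-alikes about, which are no part of the job. What is shaped like the stand but purple or red is not meant.

How it is judged:
By the outcome, as a careful person would: the job done as asked, in the order asked, and still so for the second after the job is handed in, while the arm keeps its last pose, push and grip.
It also fails if it takes over 45 s, if anything falls off the work surface, if the arm or the gripper's body presses on something with over 40 N, if the wrist force passes 120 N, or if a joint passes its speed limit or range.

### The arm

A 6-joint arm with a two-finger parallel gripper is mounted at the origin on the work surface. World frame = base frame: x ahead of the robot, y to its left, z up, the work surface at z = 0. Lengths are in mm, angles in degrees, forces in N, time in s.
With the tool pointing down it reaches from about 350 to 850 mm from the base axis. Payload 8.1 kg.
Tool frame: the origin (TCP) lies between the finger pads, 19 mm behind the fingertips; this is the grasp point; z points along the fingers, y is the line along which they close (so a half turn about z gives the same grasp; the last joint's range is limited). The gripper opens to 85 mm and grips with 20 to 120 N. Pads are 22 mm wide; open, the fingers measure 114 mm over their backs; the gripper's body (76 mm by 85 mm) begins 54 mm behind the grasp point. The pads swing forward as they close: fully open they stand 13 mm farther back than shut.
Start: joints at [-81.44, 7.471, 85.268, -0, 87.261, -4.893], TCP at [139.609, -583.536, 249.992] pointing down, gripper open.
Joint ranges: [-169.43, 169.43], [-51.17, 129.36], [1.28, 143.12], [-76.62, 256.62], [0, 156.53], [-152.29, 152.29]. Speed limits (degrees/s): [136.94, 136.94, 159.86, 180, 180, 180].

### API

Orientations are given as [roll, pitch, yaw] about the fixed x, y, z axes, in that order (R = Rz(yaw) Ry(pitch) Rx(roll)).
In Python, from bench import r gives the robot as it stands.
- The arm moves only by the tool carry_out, never from a script. Its argument "commands" is a list of rows, each an object with "jaw": the finger opening in m, from 0 to 0.0854; "translation": the shift along the tool's x, y, z in m, a list of three; "spin": the turn about the tool's z in rad. A call has exactly 8 rows; each row shifts and turns the commanded pose from where the row before left it, along the tool's axes as they then stand; what a row does not reach is not made up. A row lasts 1/12 s, in which the tool goes at most 41.7 mm and 7.16 degrees, less where a joint would pass 70% of its speed; a pose out of reach is approached as far as the arm can. A call is refused whole if a number of a shift passes 0.0417 or a number of a turn 0.125, either way. A call with a gripper value outside its range is refused whole. The fingers move at their own pace and stop on an object; "squeeze" is the grip in N (left out, the last holds). Time passes only in rows, so rows that do not move let the fingers close, or fill a call up. It gives the time, the measured TCP pose, the force, the opening and the grip force at its end, in the units of the state.
- r.sense(): the state, without advancing time (a new reading comes with each control period).
- r.snapshot(name): name is "side" or "top"; returns a dict with "pixels" (384x512x3 uint8, blue, green, red), "K" (3x3 intrinsics, pixels), "extrinsics" (4x4, takes a point from camera to world coordinates). Camera axes: x right, y down, z forward; pixel columns grow to the right and rows downward; lengths in mm; the calibration is good to about 2 mm. A picture is of the moment at which its call begins. There is no depth.
- r.hand_in(): hands the job in; it is judged then, once.
Trained networks look in a picture, given as the dict that the camera call returned (one of the last four; its "shot" number tells which), for a name from the list of things; names that differ only in an ending like _2 or _b are one class to them, and where a whole thing is asked for, a point or a joint stands for the part that bears it (a point fixed in the world has none). Each returns a list of dicts, best first, with "score" (0 to 1); they miss things now and then, are a little off and sometimes report something else, mostly with a low value. They report only what shows in the picture. A call takes as long as a camera call. They do not tell look-alikes from the thing itself.
- r.spot_in(picture, target): "xy" ([column, row] in pixels, amid what is visible of it).
- r.regions_of(picture, target): "pixels" (384x512 bool, what is visible of it) and "xy" ([column, row] in pixels, amid what is visible of it).
- r.landmark_of(picture, target): "xy" ([column, row] in pixels: a listed point, or the origin of a listed thing).
The state is a dict: "time": time; "joint_pos": joint angles; "qd": joint speeds; "joint_efforts": joint torques, N m; "tool_pos": TCP position; "tcp_rot": TCP orientation; "ft_force": force on the tool from outside, world axes, zero at the start; "wrist_torque": the same for the moment, N m; "finger_gap": finger opening in mm; "grip_force": force on a finger pad.
Only numpy, scipy, OpenCV 4.12 (cv2) and the standard library are available. Lean on these libraries where they do the work, as an engineer would, in place of code of your own. Each camera call takes 0.05 s, during which the arm holds its last target. There are 200 camera calls.

## Working session

There is one attempt and no reset: what is moved stays moved. The work goes in short steps, Python scripts to look and compute and a tool call to move; the robot and the scene stay as the last step left them, time stands still between calls to the robot, and variables do not carry over. Pictures are saved under pics/ and viewed, at most 10 in all, crops included, and the job is handed in when it is done.

Besides the shell and the picture viewer there is one more tool, called after ">>>" as name(argument=value, ...) on one line, values as JSON. carry_out: Moves the arm, as the interface text tells. Its arguments: {"type":"object","properties":{"commands":{"type":"array","items":{"type":"object","properties":{"jaw":{"type":"number"},"translation":{"type":"array","items":{"type":"number"}},"spin":{"type":"number"}}}},"squeeze":{"type":"number"}},"required":["commands"]}

```bash
mkdir -p pics; ls; python3 - <<'E'
from bench import r
import cv2, numpy as np
s=r.sense(); print(s)
for n in("side","top"):
    p=r.snapshot(n); cv2.imwrite(f"pics/{n}0.png",p["pixels"])
    print(n,np.round(p["K"],1).tolist(),np.round(p["extrinsics"],3).tolist(),p["shot"])
    for t in("cassette","short_plate","rack","stand","slot_mouth","gasket_top","spare_plate","tube_rack","tip_box","comb"):
        for d in r.landmark_of(p,t)[:3]: print(n,t,np.round(d["xy"],1),round(d["score"],2))
print(r.sense()["time"])
E
```

```text
pics
{'time': 0.0, 'joint_pos': array([-8.14400284e+01,  7.51513500e+00,  8.53299516e+01,  3.78843079e-04,
        8.72614758e+01, -4.89449728e+00]), 'qd': array([ 0.08803048,  0.02231165, -0.08446222, -0.01173901,  0.03410617,
       -0.04834433]), 'joint_efforts': array([-1.34418701e-04, -5.69392061e+01, -5.00562823e+01, -3.84221694e-04,
        1.46655750e-02, -1.64530832e-05]), 'tool_pos': array([ 139.53534981, -583.01586203,  248.93767712]), 'tcp_rot': array([-1.79893858e+02, -9.46902380e-03,  1.34544417e+01]), 'ft_force': array([-0.07190767,  0.08537105,  0.0952036 ]), 'wrist_torque': array([ 0.00760639, -0.02077392,  0.01656896]), 'grip_force': 0.0, 'finger_gap': 85.47097137079311}
side [[400.9, 0.0, 253.4], [0.0, 400.9, 188.9], [0.0, 0.0, 1.0]] [[-0.913, -0.207, 0.35, 51.718], [-0.407, 0.442, -0.799, 1182.015], [0.011, -0.873, -0.488, 797.998], [0.0, 0.0, 0.0, 1.0]] 1
side cassette [240.  232.7] 0.68
side short_plate [246.6 216.3] 0.57
side rack [246.9 236.6] 0.67
side stand [322.9 184.4] 0.78
side stand [269.7 186.2] 0.7
side stand [260.6 153.1] 0.6
side slot_mouth [327.9 16
[... 311 characters left out ...]
.5, 185.3], [0.0, 0.0, 1.0]] [[0.008, -0.997, 0.074, 446.356], [-1.0, -0.01, -0.017, 22.607], [0.018, -0.074, -0.997, 1510.217], [0.0, 0.0, 0.0, 1.0]] 2
top cassette [202.3 193.3] 0.62
top short_plate [202.2 188. ] 0.58
top rack [201.5 199.5] 0.92
top stand [301.9 180.1] 0.63
top stand [362.9 145.2] 0.61
top stand [323.9 237.2] 0.58
top slot_mouth [307.6 176.6] 0.96
top slot_mouth [327.9 243.4] 0.85
top slot_mouth [372.6 140. ] 0.61
top gasket_top [304.  175.1] 0.67
top gasket_top [323.  236.2] 0.59
top gasket_top [300.7 177.6] 0.44
top spare_plate [202.1 207.4] 0.58
top tube_rack [374.6 204.7] 0.84
top tip_box [123.3 208.5] 0.89
top tip_box [306.  179.1] 0.55
top comb [264.3 131.2] 0.75
1.1
```

```bash
python3 - <<'E'
import cv2
a=cv2.imread("pics/side0.png"); b=cv2.imread("pics/top0.png")
cv2.imwrite("pics/side0c.png",cv2.resize(a[110:320,170:450],(800,600),interpolation=cv2.INTER_CUBIC))
cv2.imwrite("pics/top0c.png",cv2.resize(b[70:295,100:400],(800,600),interpolation=cv2.INTER_CUBIC))
E
```

```text
(no output)
```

View pics/side0c.png

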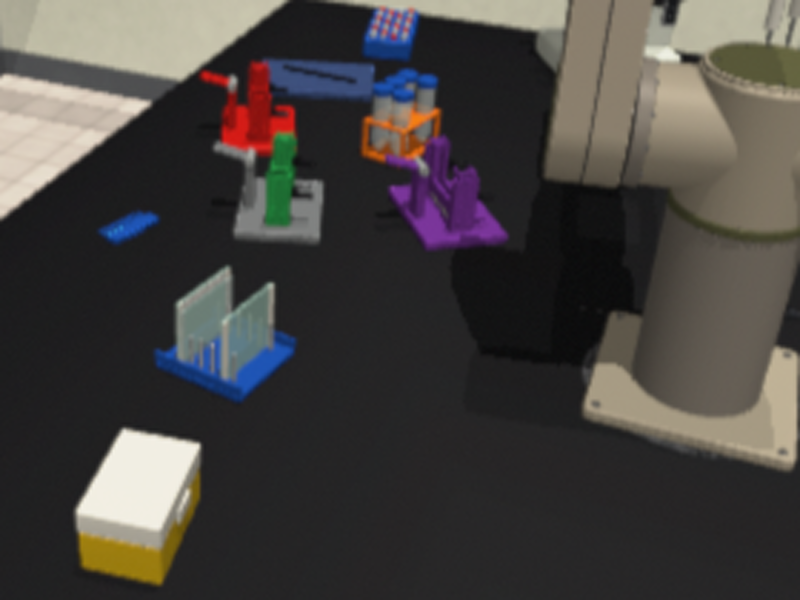

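View pics/top0c.png

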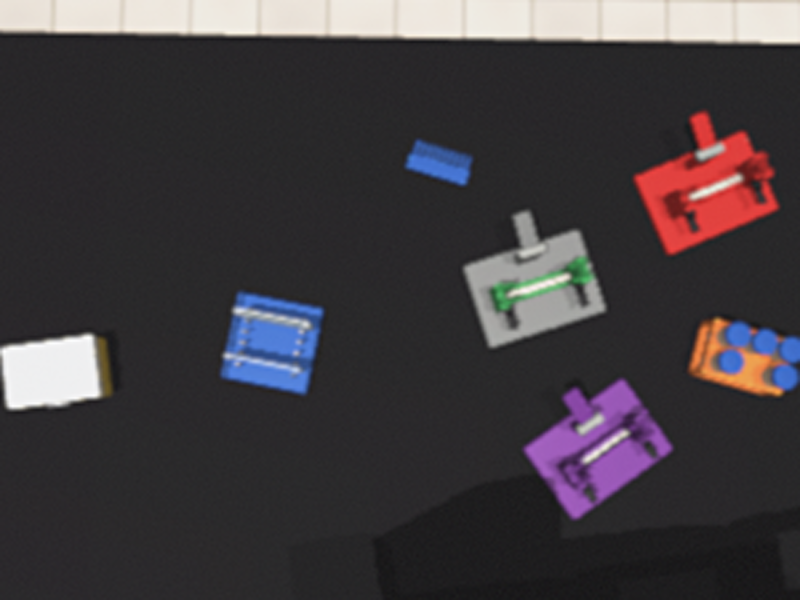

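```bash
python3 - <<'E'
import cv2, numpy as np
a=cv2.imread("pics/side0.png"); b=cv2.imread("pics/top0.png")
f=lambda im:cv2.resize(im,(400,600),interpolation=cv2.INTER_CUBIC)
cv2.imwrite("pics/rackzoom.png",np.hstack([cv2.resize(a[198:254,222:276],(400,420),interpolation=cv2.INTER_CUBIC),cv2.resize(b[174:223,180:227],(400,420),interpolation=cv2.INTER_CUBIC)]))
E
```

```text
(no output)
```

View pics/rackzoom.png

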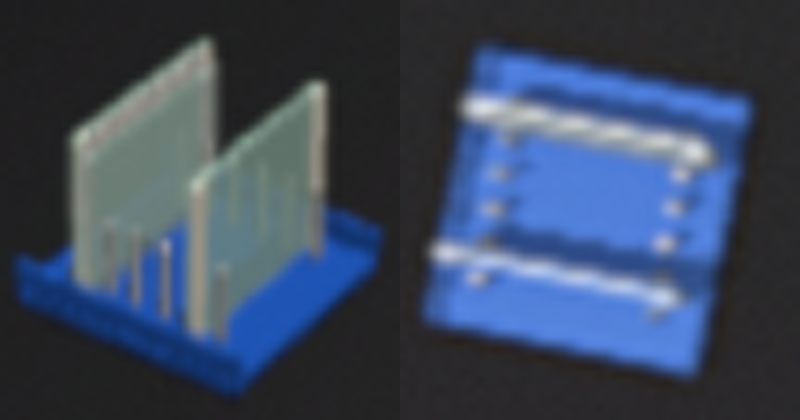

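```bash
cat > h.py <<'E'
import numpy as np, cv2
from scipy.optimize import minimize
from scipy.spatial import ConvexHull
def proj(p,P):
    E=np.linalg.inv(p["extrinsics"]); c=np.atleast_2d(P)@E[:3,:3].T+E[:3,3]
    u=c@p["K"].T; return u[:,:2]/u[:,2:]
def ray_at(p,uv,z):
    E=p["extrinsics"]; d=E[:3,:3]@np.linalg.solve(p["K"],[uv[0],uv[1],1]); o=E[:3,3]
    return o+d*(z-o[2])/d[2]
def box(c,s):  # centre xy, z0..z1
    (cx,cy,z0,z1),(sx,sy)=c,s
    return np.array([[cx+a*sx/2,cy+b*sy/2,z] for a in(-1,1) for b in(-1,1) for z in(z0,z1)])
def place(P,q):
    a=np.radians(q[2]); c,s=np.cos(a),np.sin(a)
    return np.c_[c*P[:,0]-s*P[:,1]+q[0],s*P[:,0]+c*P[:,1]+q[1],P[:,2]]
S=8
def render(p,boxes,q,win):
    x0,y0,x1,y1=win; im=np.zeros(((y1-y0)*S,(x1-x0)*S),np.uint8)
    for B in boxes:
        u=(proj(p,place(B,q))+.5-[x0,y0])*S-.5
        h=cv2.convexHull(u.astype(np.float32))
        cv2.fillConvexPoly(im,np.round(h*16).astype(np.int32),255,shift=4)
    return cv2.resize(im,(x1-x0,y1-y0),interpolation=cv2.INTER_AREA)/255.
def fit(views,boxes,q0):  # views: (p,alpha,valid,win)
    def cost(q): return sum((np.abs(render(p,boxes,q,w)-a)*v).sum()/v.sum()*1e3 for p,a,v,w in views)
    best=min((minimize(cost,np.array(q0)+[0,0,d],method="Nelder-Mead",options=dict(initial_simplex=np.array(q0)+[0,0,d]+np.array([[0,0,0],[12,0,0],[0,12,0],[0,0,6]]),xatol=.02,fatol=1e-3)) for d in(-4,0,4)),key=lambda r:r.fun)
    return best.x,best.fun
E
cat > m.py <<'E'
from bench import r
from h import *
V={n:r.snapshot(n) for n in("side","top")}
for n,xy in(("top",(307,177)),("side",(267.9,166.4))): print("slot",n,ray_at(V[n],xy,92))
def hsv(p): return cv2.cvtColor(p["pixels"],cv2.COLOR_BGR2HSV).astype(int)
RB=[box((0,0,0,10),(120,116)),box((0,-56,0,22),(120,4)),box((0,56,0,22),(120,4))]
SB=[box((0,0,0,14),(120,170))]
W={("rack","top"):(170,165,235,230),("rack","side"):(215,195,285,260),("stand","top"):(265,140,340,210),("stand","side"):(240,150,295,200)}
for name,B,q0 in(("rack",RB,(540,180,-10)),("stand",SB,(545,-175,15))):
  vs=[]
  for n in("top","side"):
    p=V[n]; w=W[name,n]; x0,y0,x1,y1=w
    H=hsv(p)[y0:y1,x0:x1]; im=p["pixels"][y0:y1,x0:x1].astype(float); val=im.max(2)
    if name=="rack":
        a=np.clip((im[...,0]-45)/(130 if n=="side" else 160),0,1)
        ok=~((H[...,1]<90)&(H[...,2]>90))
    else:
        a=np.clip((val-35)/(115),0,1); ok=np.ones(a.shape,bool)
        cc,rr=np.meshgrid(np.arange(x0,x1),np.arange(y0,y1))
        if n=="top": ok&=~((cc>288)&(cc<307)&(rr<170)); ok&=~((H[...,1]>80)&(val>60)); ok&=~((rr>165)&(rr<192)&(cc>280)&(cc<325)); ok&=~((cc>322)&(rr>200)) 
        else: ok&=(rr>173)|(cc<245); ok&=~((H[...,1]>80)&(val>60)); ok&=cc<288
    vs.append((p,a,ok,w))
    print(name,n,*map(lambda z:np.round(z,2),fit([vs[-1]],B,q0)))
  q,c=fit(vs,B,q0); print(name,"both",np.round(q,2),c)
E
python3 m.py
```

```text
slot top [ 583.60467819 -199.71863814   92.        ]
slot side [ 580.63163701 -167.22459555   92.        ]
rack top [508.98 178.28 -10.61] 29.26
rack side [509.47 173.09 -10.33] 35.2
rack both [508.97 176.68 -10.95] 69.19079734771722
stand top [ 588.44 -186.47   18.55] 57.98
stand side [ 591.54 -200.76   18.82] 118.92
stand both [ 588.28 -187.9    19.09] 195.33706145963143
```

```bash
python3 - <<'E'
from bench import r
from h import *
p=r.snapshot("top")
for uv in((187.6,186.3),(216.4,192.1),(202,189.2)): print(ray_at(p,uv,90))
im=p["pixels"].astype(int); H=cv2.cvtColor(p["pixels"],cv2.COLOR_BGR2HSV).astype(int)
x0,y0,x1,y1=278,165,325,192
m=np.zeros(im.shape[:2],bool); m[y0:y1,x0:x1]=1
w=m&(H[...,2]>190)&(H[...,1]<60); g=m&(H[...,1]>100)&(abs(H[...,0]-65)<20)&(H[...,2]>50)
for n,k in(("white",w),("green",g)):
    n_,l,st,c=cv2.connectedComponentsWithStats(k.astype(np.uint8)); print(n,st.tolist(),np.round(c,1).tolist())
ys,xs=np.nonzero(w&(np.arange(512)[None]>0)); print(cv2.minAreaRect(np.c_[xs,ys].astype(np.float32)))
for z in(22,92): 
  for uv in((302.8,176.4),): print(z,ray_at(p,uv,z))
q=(588.4,-186.5,18.5)
print("proj gasket ends",proj(p,place(np.array([[0,-50,22],[0,50,22],[0,0,22],[0,-51,103],[0,51,103],[0,0,92],[60,85,14],[60,-85,14],[-60,85,14],[-60,-85,14]]),q)).round(1).tolist())
cv2.imwrite("pics/standzoom.png",cv2.resize(p["pixels"][140:205,265:340],(800,693),interpolation=cv2.INTER_CUBIC)[:600])
E
```

```text
[546.7247596  220.31863742  90.        ]
[527.29303078 119.05244778  90.        ]
[537.01000235 169.6913124   90.        ]
white [[0, 0, 512, 384, 196547], [296, 165, 2, 1, 2], [291, 173, 22, 8, 59]] [[255.5, 191.5], [296.5, 165.0], [302.3, 176.5]]
green [[0, 0, 512, 384, 196471], [313, 167, 8, 10, 58], [305, 173, 2, 1, 2], [308, 172, 2, 1, 2], [299, 175, 2, 1, 2], [302, 174, 2, 1, 2], [284, 176, 14, 10, 59], [309, 177, 2, 1, 2], [312, 176, 1, 1, 1], [302, 179, 2, 1, 2], [305, 178, 2, 1, 2], [295, 181, 3, 1, 3], [299, 180, 2, 1, 2]] [[255.5, 191.5], [316.7, 171.5], [305.5, 173.0], [308.5, 172.0], [299.5, 175.0], [302.5, 174.0], [288.6, 180.3], [309.5, 177.0], [312.0, 176.0], [302.5, 179.0], [305.5, 178.0], [296.0, 181.0], [299.5, 180.0]]
((302.1000061035156, 175.20001220703125), (18.024980545043945, 16.127614974975586), 18.434947967529297)
22 [ 592.45262812 -195.09538947   22.        ]
92 [ 585.58079114 -184.85548806   92.        ]
proj gasket ends [[313.2, 173.3], [287.7, 181.6], [300.5, 177.5], [317.5, 170.9], [289.9, 179.8], [303.3, 175.6], [273.5, 169.4], [316.6, 155.5], [283.6, 200.0], [326.9, 185.9]]
```

View pics/standzoom.png

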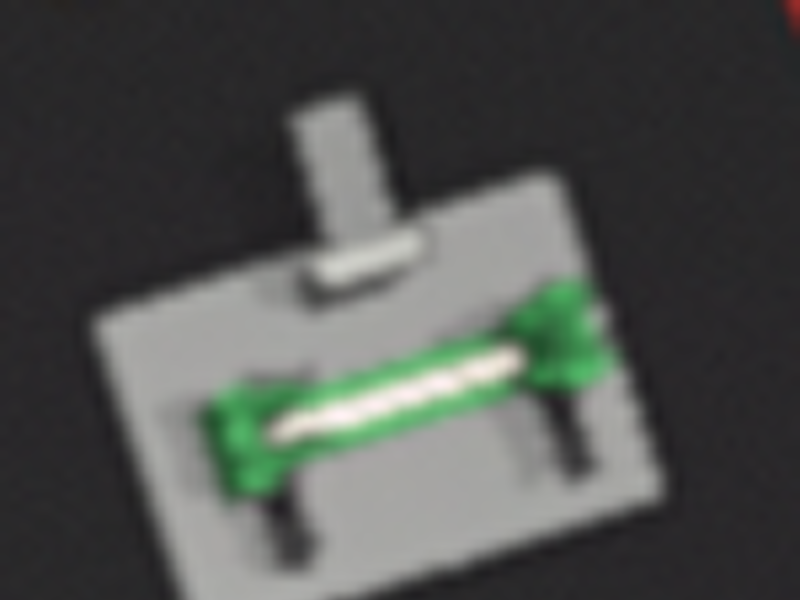

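>>> carry_out(commands=[{"jaw": 0.05, "translation": [0.0235, -0.0267, 0]}, {"jaw": 0.05, "translation": [0.0235, -0.0267, 0]}, {"jaw": 0.05, "translation": [0.0235, -0.0267, 0]}, {"jaw": 0.05, "translation": [0.0235, -0.0267, 0]}, {"jaw": 0.05, "translation": [0.0235, -0.0267, 0]}, {"jaw": 0.05, "translation": [0.0235, -0.0267, 0]}, {"jaw": 0.05, "translation": [0.0235, -0.0267, 0]}, {"jaw": 0.05, "translation": [0.0235, -0.0267, 0]}], squeeze=25)

```text
invalid input
```

>>> carry_out(commands=[{"jaw": 0.05, "translation": [0.0235, -0.0267, 0]}, {"jaw": 0.05, "translation": [0.0235, -0.0267, 0]}, {"jaw": 0.05, "translation": [0.0235, -0.0267, 0]}, {"jaw": 0.05, "translation": [0.0235, -0.0267, 0]}, {"jaw": 0.05, "translation": [0.0235, -0.0267, 0]}, {"jaw": 0.05, "translation": [0.0235, -0.0267, 0]}, {"jaw": 0.05, "translation": [0.0235, -0.0267, 0]}, {"jaw": 0.05, "translation": [0.0235, -0.0267, 0]}])

```text
invalid input
```

>>> carry_out(commands=[{"jaw": 0.05, "translation": [0.0235, -0.0267, 0]}, {"jaw": 0.05, "translation": [0.0235, -0.0267, 0]}, {"jaw": 0.05, "translation": [0.0235, -0.0267, 0]}, {"jaw": 0.05, "translation": [0.0235, -0.0267, 0]}, {"jaw": 0.05, "translation": [0.0235, -0.0267, 0]}, {"jaw": 0.05, "translation": [0.0235, -0.0267, 0]}, {"jaw": 0.05, "translation": [0.0235, -0.0267, 0]}, {"jaw": 0.05, "translation": [0.0235, -0.0267, 0]}])

```text
invalid input
```

>>> carry_out(commands=[{"jaw": 0.05, "spin": -0.125}, {"jaw": 0.05, "spin": -0.125}, {"jaw": 0.05, "spin": -0.125}, {"jaw": 0.05, "spin": -0.125}, {"jaw": 0.05, "spin": -0.125}, {"jaw": 0.05, "spin": -0.125}, {"jaw": 0.05, "spin": -0.125}, {"jaw": 0.05, "spin": -0.125}])

```text
invalid input
```

>>> carry_out(commands=[{"jaw": 0.05, "translation": [0.0235, -0.0267, 0], "spin": 0}, {"jaw": 0.05, "translation": [0.0235, -0.0267, 0], "spin": 0}, {"jaw": 0.05, "translation": [0.0235, -0.0267, 0], "spin": 0}, {"jaw": 0.05, "translation": [0.0235, -0.0267, 0], "spin": 0}, {"jaw": 0.05, "translation": [0.0235, -0.0267, 0], "spin": 0}, {"jaw": 0.05, "translation": [0.0235, -0.0267, 0], "spin": 0}, {"jaw": 0.05, "translation": [0.0235, -0.0267, 0], "spin": 0}, {"jaw": 0.05, "translation": [0.0235, -0.0267, 0], "spin": 0}], squeeze=25)

```text
time: 1.92
tool_pos: [273.2, -330.6, 250.1]
tcp_rot: [180.0, -0.0, 13.4]
ft_force: [0.0, -0.4, -0.2]
finger_gap: 50.0
grip_force: 0.0
```

>>> carry_out(commands=[{"jaw": 0.05, "translation": [0.0235, -0.0267, 0], "spin": 0}, {"jaw": 0.05, "translation": [0.0235, -0.0267, 0], "spin": 0}, {"jaw": 0.05, "translation": [0.0235, -0.0267, 0], "spin": 0}, {"jaw": 0.05, "translation": [0.0235, -0.0267, 0], "spin": 0}, {"jaw": 0.05, "translation": [0.0235, -0.0267, 0], "spin": 0}, {"jaw": 0.05, "translation": [0.0235, -0.0267, 0], "spin": 0}, {"jaw": 0.05, "translation": [0.0235, -0.0267, 0], "spin": 0}, {"jaw": 0.05, "translation": [0.0235, -0.0267, 0], "spin": 0}])

```text
time: 2.58
tool_pos: [406.4, -78.9, 250.4]
tcp_rot: [180.0, -0.1, 13.5]
ft_force: [0.0, -0.6, -0.0]
finger_gap: 49.9
grip_force: 0.0
```

>>> carry_out(commands=[{"jaw": 0.05, "translation": [0.0235, -0.0267, 0], "spin": 0}, {"jaw": 0.05, "translation": [0.0235, -0.0267, 0], "spin": 0}, {"jaw": 0.05, "translation": [0.0235, -0.0267, 0], "spin": 0}, {"jaw": 0.05, "translation": [0.0235, -0.0267, 0], "spin": 0}, {"jaw": 0.05, "translation": [0.0235, -0.0267, 0], "spin": 0}, {"jaw": 0.05, "translation": [0.0235, -0.0267, 0], "spin": 0}, {"jaw": 0.05, "translation": [0.0235, -0.0267, 0], "spin": 0}, {"jaw": 0.05, "translation": [0.0235, -0.0267, 0], "spin": 0}])

```text
time: 3.25
tool_pos: [539.6, 172.8, 250.0]
tcp_rot: [180.0, -0.0, 13.5]
ft_force: [0.0, 0.1, 0.6]
finger_gap: 50.0
grip_force: 0.0
```

>>> carry_out(commands=[{"jaw": 0.05, "translation": [0, 0, 0], "spin": -0.125}, {"jaw": 0.05, "translation": [0, 0, 0], "spin": -0.125}, {"jaw": 0.05, "translation": [0, 0, 0], "spin": -0.125}, {"jaw": 0.05, "translation": [0, 0, 0], "spin": -0.125}, {"jaw": 0.05, "translation": [0, 0, 0], "spin": -0.125}, {"jaw": 0.05, "translation": [0, 0, 0], "spin": -0.125}, {"jaw": 0.05, "translation": [0, 0, 0], "spin": -0.125}, {"jaw": 0.05, "translation": [0, 0, 0], "spin": -0.125}])

```text
time: 3.92
tool_pos: [539.1, 170.9, 250.0]
tcp_rot: [180.0, -0.0, 71.1]
ft_force: [0.4, -0.4, 0.4]
finger_gap: 49.9
grip_force: 0.0
```

>>> carry_out(commands=[{"jaw": 0.05, "translation": [0, 0, 0.01], "spin": -0.07}, {"jaw": 0.05, "translation": [0, 0, 0.01], "spin": -0.074}, {"jaw": 0.05, "translation": [-0.0012, -0.0008, 0.02], "spin": 0}, {"jaw": 0.05, "translation": [0, 0, 0.025], "spin": 0}, {"jaw": 0.05, "translation": [0, 0, 0.025], "spin": 0}, {"jaw": 0.05, "translation": [0, 0, 0.02], "spin": 0}, {"jaw": 0.05, "translation": [0, 0, 0.01], "spin": 0}, {"jaw": 0.05, "translation": [0, 0, 0], "spin": 0}])

```text
time: 4.58
tool_pos: [536.1, 169.5, 127.0]
tcp_rot: [-179.7, 0.1, 79.0]
ft_force: [-0.3, -0.5, -0.5]
finger_gap: 49.9
grip_force: 0.0
```

```bash
python3 - <<'E'
from bench import r
from h import *
V={n:r.snapshot(n) for n in("side","top")}
s=r.sense(); print(s["tool_pos"],s["tcp_rot"])
t=s["tool_pos"]
for n in V: print(n,"tcp tip proj",proj(V[n],[t+[0,0,-19],t]).round(1).tolist())
a=V["side"]["pixels"];b=V["top"]["pixels"]
cv2.imwrite("pics/over.png",np.hstack([cv2.resize(a[188:250,217:279],(400,400),interpolation=cv2.INTER_CUBIC),cv2.resize(b[170:226,177:233],(400,400),interpolation=cv2.INTER_CUBIC)]))
E
```

```text
[538.34744669 169.92484765 130.69988648] [ 1.79980778e+02 -8.89302630e-03  7.89988573e+01]
side tcp tip proj [[241.2, 204.3], [241.1, 199.3]]
top tcp tip proj [[201.3, 188.4], [200.7, 188.0]]
```

View pics/over.png

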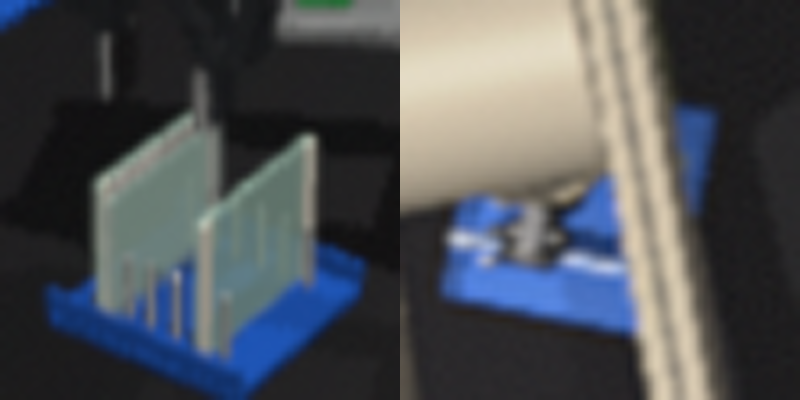

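>>> carry_out(commands=[{"jaw": 0.05, "translation": [0, 0, 0.012], "spin": 0}, {"jaw": 0.05, "translation": [0, 0, 0.014], "spin": 0}, {"jaw": 0.05, "translation": [0, 0, 0.014], "spin": 0}, {"jaw": 0.05, "translation": [0, 0, 0.014], "spin": 0}, {"jaw": 0.05, "translation": [0, 0, 0.01], "spin": 0}, {"jaw": 0.05, "translation": [0, 0, 0.004], "spin": 0}, {"jaw": 0.05, "translation": [0, 0, 0], "spin": 0}, {"jaw": 0.05, "translation": [0, 0, 0], "spin": 0}])

```text
time: 5.35
tool_pos: [538.5, 170.0, 62.6]
tcp_rot: [180.0, -0.0, 79.0]
ft_force: [0.3, -0.1, 0.7]
finger_gap: 49.9
grip_force: 0.0
```

>>> carry_out(commands=[{"jaw": 0.04, "translation": [0, 0, 0], "spin": 0}, {"jaw": 0.032, "translation": [0, 0, 0], "spin": 0}, {"jaw": 0.026, "translation": [0, 0, 0], "spin": 0}, {"jaw": 0.022, "translation": [0, 0, 0], "spin": 0}, {"jaw": 0.019, "translation": [0, 0, 0], "spin": 0}, {"jaw": 0.016, "translation": [0, 0, 0], "spin": 0}, {"jaw": 0.014, "translation": [0, 0, 0], "spin": 0}, {"jaw": 0.013, "translation": [0, 0, 0], "spin": 0}], squeeze=20)

```text
time: 6.02
tool_pos: [538.0, 169.9, 62.0]
tcp_rot: [-180.0, 0.0, 79.0]
ft_force: [0.7, 0.5, 0.9]
finger_gap: 13.2
grip_force: 0.0
```

>>> carry_out(commands=[{"jaw": 0.0122, "translation": [0, 0, 0], "spin": 0}, {"jaw": 0.0115, "translation": [0, 0, 0], "spin": 0}, {"jaw": 0.0108, "translation": [0, 0, 0], "spin": 0}, {"jaw": 0.0101, "translation": [0, 0, 0], "spin": 0}, {"jaw": 0.0095, "translation": [0, 0, 0], "spin": 0}, {"jaw": 0.009, "translation": [0, 0, 0], "spin": 0}, {"jaw": 0.0086, "translation": [0, 0, 0], "spin": 0}, {"jaw": 0.0083, "translation": [0, 0, 0], "spin": 0}])

```text
time: 6.68
tool_pos: [537.9, 169.9, 61.9]
tcp_rot: [-180.0, 0.0, 79.0]
ft_force: [0.2, 0.1, 0.2]
finger_gap: 8.3
grip_force: 1.2
```

>>> carry_out(commands=[{"jaw": 0.006, "translation": [0, 0, 0], "spin": 0}, {"jaw": 0.003, "translation": [0, 0, 0], "spin": 0}, {"jaw": 0, "translation": [0, 0, 0], "spin": 0}, {"jaw": 0, "translation": [0, 0, 0], "spin": 0}, {"jaw": 0, "translation": [0, 0, -0.003], "spin": 0}, {"jaw": 0, "translation": [0, 0, -0.005], "spin": 0}, {"jaw": 0, "translation": [0, 0, -0.005], "spin": 0}, {"jaw": 0, "translation": [0, 0, -0.005], "spin": 0}], squeeze=40)

```text
time: 7.35
tool_pos: [538.1, 169.9, 80.7]
tcp_rot: [180.0, -0.0, 79.0]
ft_force: [0.0, 0.3, -1.5]
finger_gap: 7.8
grip_force: 39.1
```

>>> carry_out(commands=[{"jaw": 0, "translation": [0, 0, -0.012], "spin": 0}, {"jaw": 0, "translation": [0, 0, -0.02], "spin": 0}, {"jaw": 0, "translation": [0, 0, -0.025], "spin": 0}, {"jaw": 0, "translation": [0, 0, -0.03], "spin": 0}, {"jaw": 0, "translation": [0, 0, -0.03], "spin": 0}, {"jaw": 0, "translation": [0, 0, -0.025], "spin": 0}, {"jaw": 0, "translation": [0, 0, -0.018], "spin": 0}, {"jaw": 0, "translation": [0, 0, -0.01], "spin": 0}])

```text
time: 8.02
tool_pos: [539.3, 170.1, 254.7]
tcp_rot: [179.7, -0.1, 79.0]
ft_force: [0.7, -0.6, -1.3]
finger_gap: 7.3
grip_force: 39.0
```

>>> carry_out(commands=[{"jaw": 0, "translation": [0, 0, 0], "spin": -0.08}, {"jaw": 0, "translation": [0, 0, 0], "spin": -0.1}, {"jaw": 0, "translation": [0, 0, 0], "spin": -0.1}, {"jaw": 0, "translation": [0, 0, 0], "spin": -0.1}, {"jaw": 0, "translation": [0, 0, 0], "spin": -0.08}, {"jaw": 0, "translation": [0, 0, 0], "spin": -0.046}, {"jaw": 0, "translation": [0, 0, 0], "spin": 0}, {"jaw": 0, "translation": [0, 0, 0], "spin": 0}])

```text
time: 8.68
tool_pos: [537.8, 169.8, 249.9]
tcp_rot: [-180.0, -0.0, 107.9]
ft_force: [0.7, -0.9, -2.2]
finger_gap: 7.8
grip_force: 39.0
```

```bash
python3 - <<'E'
from bench import r
from h import *
V={n:r.snapshot(n) for n in("side","top")}
s=r.sense(); print(s["time"],s["tool_pos"],s["tcp_rot"],s["ft_force"])
t=s["tool_pos"]
q=(t[0],t[1],s["tcp_rot"][2]-90+29-29)
print(q)
for n in V:
  c=V[n]
  pts=np.array([[0,0,0],[-4,0,55],[4,50,83],[-4,50,73],[4,50,0],[-4,50,0],[4,-50,83],[-4,-50,73]])+[0,0,t[2]-52]
  print(n,proj(c,place(pts,q)).round(1).tolist())
  for k in("cassette","short_plate"):
    for d in r.landmark_of(c,k)[:2]: print(n,k,np.round(d["xy"],1),round(d["score"],2))
u=proj(V["side"],t)[0].astype(int)
a=V["side"]["pixels"][u[1]-25:u[1]+45,u[0]-35:u[0]+35]
cv2.imwrite("pics/held.png",cv2.resize(a,(600,600),interpolation=cv2.INTER_CUBIC)); print(u)
E
```

```text
8.7833 [537.88476933 169.84179722 249.8897771 ] [-1.79981055e+02 -2.19896507e-03  1.07896429e+02] [-0.24337142  0.61308197 -0.6445987 ]
(np.float64(537.8847693291065), np.float64(169.84179722024652), np.float64(17.896429216238616))
side [[241.2, 181.1], [242.4, 165.6], [237.5, 164.2], [240.2, 167.4], [237.7, 188.7], [240.3, 188.8], [241.9, 150.7], [244.4, 153.7]]
side cassette [241.2 178. ] 0.6
side short_plate [246.8 164.2] 0.72
top [[198.5, 186.8], [197.0, 186.8], [179.3, 188.5], [180.6, 191.2], [183.4, 190.2], [184.1, 192.5], [210.9, 178.7], [211.9, 181.5]]
[241 166]
```

View pics/held.png

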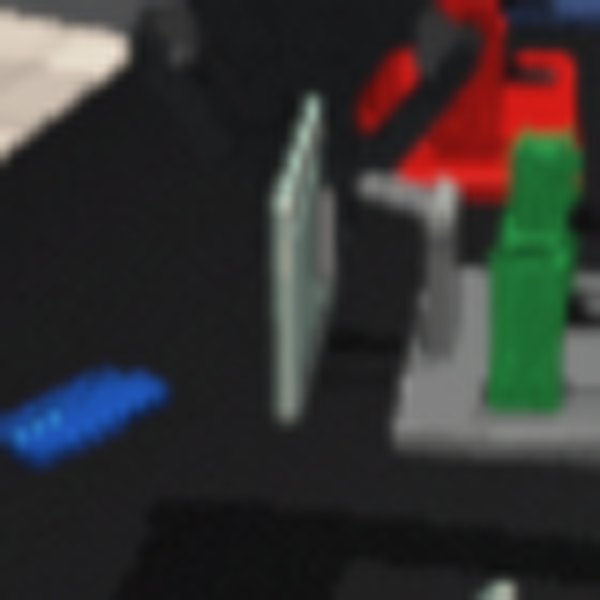

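```bash
python3 - <<'E'
from bench import r
from h import *
p=r.snapshot("side"); s=r.sense(); t=s["tool_pos"]; q=np.array([t[0],t[1],s["tcp_rot"][2]-90]); z=t[2]-52
w=(230,145,252,195); im=p["pixels"][w[1]:w[3],w[0]:w[2]].astype(float)
a=np.clip((im[...,1]-35)/130,0,1); ok=np.ones(a.shape); ok[:, :]=1
# ignore finger region
cc,rr=np.meshgrid(np.arange(w[0],w[2]),np.arange(w[1],w[3])); ok[(cc>=242)&(rr>160)&(rr<180)]=0; ok[(cc>=247)]=0
for name,sg in(("A short -x",1),("B short +x",-1)):
    def boxes(dz): return [box((2.5*sg,0,z+dz,z+83+dz),(3,100)),box((-1*sg,0,z+dz,z+73+dz),(6,100))]
    c=lambda v:(np.abs(render(p,boxes(v[2]),q+[v[0],v[1],0],w)-a)*ok).sum()
    m=min((minimize(c,x0,method="Nelder-Mead",options=dict(initial_simplex=np.array(x0)+np.array([[0,0,0],[5,0,0],[0,5,0],[0,0,5]]))) for x0 in([0,0,0],[3,0,-2],[-3,0,-3])),key=lambda m:m.fun); print(name,m.x.round(1),round(m.fun,2))
E
```

```text
A short -x [ 0.9  0.  -1. ] 55.89
B short +x [ 2.7 -3.7  2.9] 61.19
```

>>> carry_out(commands=[{"jaw": 0, "translation": [-0.012, -0.002, 0], "spin": 0}, {"jaw": 0, "translation": [-0.02, -0.0035, 0], "spin": 0}, {"jaw": 0, "translation": [-0.026, -0.0045, 0], "spin": 0}, {"jaw": 0, "translation": [-0.026, -0.0045, 0], "spin": 0}, {"jaw": 0, "translation": [-0.026, -0.0045, 0], "spin": 0}, {"jaw": 0, "translation": [-0.026, -0.0045, 0], "spin": 0}, {"jaw": 0, "translation": [-0.026, -0.0045, 0], "spin": 0}, {"jaw": 0, "translation": [-0.026, -0.0045, 0], "spin": 0}])

```text
time: 9.7
tool_pos: [565.1, -21.0, 250.1]
tcp_rot: [180.0, 0.0, 108.0]
ft_force: [0.4, -0.3, -2.7]
finger_gap: 7.7
grip_force: 39.0
```

>>> carry_out(commands=[{"jaw": 0, "translation": [-0.026, -0.0045, 0], "spin": 0}, {"jaw": 0, "translation": [-0.026, -0.0045, 0], "spin": 0}, {"jaw": 0, "translation": [-0.026, -0.0045, 0.005], "spin": 0}, {"jaw": 0, "translation": [-0.026, -0.0045, 0.01], "spin": 0}, {"jaw": 0, "translation": [-0.024, -0.004, 0.015], "spin": 0}, {"jaw": 0, "translation": [-0.02, -0.0035, 0.015], "spin": 0}, {"jaw": 0, "translation": [-0.0126, -0.0025, 0.01], "spin": -0.005}, {"jaw": 0, "translation": [-0.006, -0.001, 0.005], "spin": 0}])

```text
time: 10.37
tool_pos: [587.9, -188.3, 187.8]
tcp_rot: [-179.9, -0.1, 108.2]
ft_force: [0.6, 1.1, -1.2]
finger_gap: 7.5
grip_force: 39.0
```

```bash
python3 - <<'E'
from bench import r
from h import *
V={n:r.snapshot(n) for n in("side","top")}
s=r.sense(); print(s["time"],s["tool_pos"],s["tcp_rot"],s["ft_force"])
t=s["tool_pos"]
for n in V:
  c=V[n]
  for k in("slot_mouth","cassette","short_plate","stand"):
    for d in r.landmark_of(c,k)[:3]: print(n,k,np.round(d["xy"],1),round(d["score"],2))
  print(n,"tcp",proj(c,t),"mouth pred",proj(c,[588.4,-186.5,92]),"bottom",proj(c,t-[0,0,52]))
u=proj(V["side"],t)[0].astype(int); v=proj(V["top"],t)[0].astype(int)
a=V["side"]["pixels"][u[1]-25:u[1]+45,u[0]-30:u[0]+40]
b=V["top"]["pixels"][v[1]-35:v[1]+35,v[0]-35:v[0]+35]
cv2.imwrite("pics/above.png",np.hstack([cv2.resize(i,(400,400),interpolation=cv2.INTER_CUBIC) for i in(a,b)])); print(u,v)
E
```

```text
10.4667 [ 588.29420204 -186.90816234  188.65301662] [-1.79895297e+02 -9.52768001e-02  1.08199539e+02] [-0.30578344 -0.42094366 -1.5361669 ]
side slot_mouth [256.7 136.2] 0.97
side slot_mouth [266.4 166.9] 0.8
side slot_mouth [327.2 170.6] 0.57
side cassette [266.6 151.3] 0.38
side cassette [213.7 190.6] 0.22
side short_plate [274.1 140.4] 0.42
side stand [259.4 155.3] 0.85
side stand [324.4 187.4] 0.65
side stand [270.8 189. ] 0.6
side tcp [[268.68344145 141.97575977]] mouth pred [[267.92215718 164.15308918]] bottom [[268.30219015 154.05048649]]
top slot_mouth [373.7 138.9] 0.93
top slot_mouth [304.6 176.8] 0.89
top slot_mouth [328.8 237.9] 0.57
top stand [302.3 177.4] 0.95
top stand [362.7 145.8] 0.79
top stand [322.1 238. ] 0.78
top tcp [[307.70133731 172.76087387]] mouth pred [[303.26374558 175.60987794]] bottom [[305.30111776 174.36019228]]
[268 141] [307 172]
```

View pics/above.png

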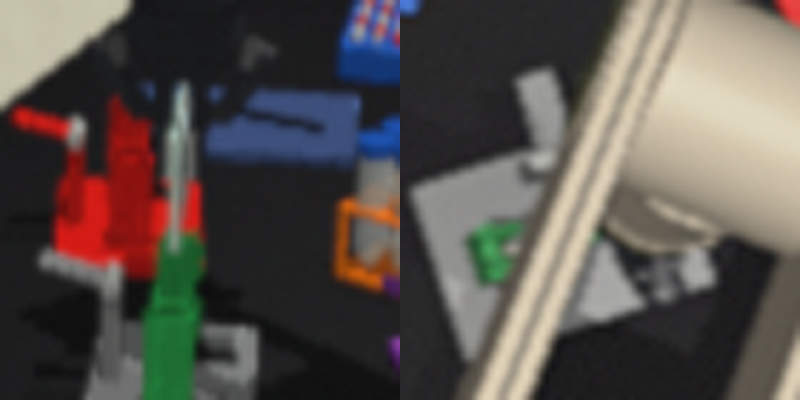

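```bash
cat > m2.py <<'E'
from bench import r
from h import *
V={n:r.snapshot(n) for n in("side","top")}
for n in V: V[n]=dict(V[n]); V[n]["pixels"]=cv2.imread(f"pics/{n}0.png")
def win(n,w): x0,y0,x1,y1=w; return V[n]["pixels"][y0:y1,x0:x1].astype(float)
# cassette before the grasp
CB=[box((2.5,0,10,93),(3,100)),box((-1,0,10,83),(6,100))]
vs=[]
for n,w in(("top",(182,180,222,198)),("side",(224,198,252,240))):
    im=win(n,w); a=np.clip((im[...,2]-75)/(110 if n=="top" else 60),0,1); ok=np.ones(a.shape)
    cc,rr=np.meshgrid(np.arange(w[0],w[2]),np.arange(w[1],w[3]))
    if n=="top": ok[(rr>191)&(cc<210)]=0; ok[rr>195]=0
    else: ok[cc>246]=0; ok[(rr>225)&(cc>236)]=0
    vs.append((V[n],a,ok,w))
def nm(c,x0,st):
    x0=np.array(x0,float); return min((minimize(c,x0+k,method="Nelder-Mead",options=dict(initial_simplex=x0+k+np.vstack([np.zeros(len(x0)),np.diag(st)]),xatol=.02,fatol=1e-3,maxiter=2000)) for k in(0*x0,np.array(st)*.5,-np.array(st)*.5)),key=lambda m:m.fun)
def cst(vs,B):
    return lambda q:sum((np.abs(render(p,B,q,w)-a)*v).sum() for p,a,v,w in vs)
for nme,sel in(("top",vs[:1]),("side",vs[1:]),("both",vs)):
    m=nm(cst(sel,CB),(538,171,-11),(5,5,2)); print("cassette",nme,m.x.round(2),round(m.fun,1))
# green frame
def gb(Y2,X2): return [box((0,s*(38+Y2)/2,14,103),(2*X2,Y2-38)) for s in(1,-1)]
gs=[]
for n,w in(("top",(278,160,328,192)),("side",(255,150,282,192))):
    im=win(n,w); g=im[...,1]-np.maximum(im[...,0],im[...,2]); a=np.clip((g-12)/50,0,1); ok=np.ones(a.shape)
    gs.append((V[n],a,ok,w))
for nme,sel in(("top",gs[:1]),("side",gs[1:])):
    def c(v):
        t=0
        for p,a,ok,w in sel:
            m_=render(p,gb(v[3],v[4]),v[:3],w)
            mid=render(p,[box((0,0,22,46),(2*v[4],90))],v[:3],w)>0.01
            o=ok*~(mid&(m_<.5)) if p is V["top"] else ok
            t+=(np.abs(m_-a)*o).sum()
        return t
    m=nm(c,(588,-187,18,58,14),(5,5,2,5,4)); print("frame",nme,m.x.round(2),round(m.fun,1))
E
python3 m2.py
```

```text
cassette top [540.77 174.82 -11.03] 29.5
cassette side [536.07 167.93 -12.02] 85.8
cassette both [537.99 166.48 -10.88] 134.6
frame top [ 589.58 -187.26   18.07   59.71   12.68] 71.1
frame side [ 586.09 -180.92   17.6    54.84   14.19] 33.8
```

>>> carry_out(commands=[{"jaw": 0, "translation": [0, 0, 0], "spin": 0.06}, {"jaw": 0, "translation": [0, 0, 0], "spin": 0.11}, {"jaw": 0, "translation": [0, 0, 0], "spin": 0.11}, {"jaw": 0, "translation": [0, 0, 0], "spin": 0.11}, {"jaw": 0, "translation": [0, 0, 0], "spin": 0.11}, {"jaw": 0, "translation": [0, 0, 0], "spin": 0.11}, {"jaw": 0, "translation": [0, 0, 0], "spin": 0.11}, {"jaw": 0, "translation": [0, 0, 0], "spin": 0.11}])

```text
time: 11.63
tool_pos: [589.1, -186.2, 190.1]
tcp_rot: [180.0, -0.0, 60.4]
ft_force: [-1.0, -0.6, -1.2]
finger_gap: 7.7
grip_force: 39.0
```

>>> carry_out(commands=[{"jaw": 0, "translation": [0, 0, 0], "spin": 0.11}, {"jaw": 0, "translation": [0, 0, 0], "spin": 0.11}, {"jaw": 0, "translation": [0, 0, 0], "spin": 0.11}, {"jaw": 0, "translation": [0, 0, 0], "spin": 0.11}, {"jaw": 0, "translation": [0, 0, 0], "spin": 0.11}, {"jaw": 0, "translation": [0, 0, 0], "spin": 0.08}, {"jaw": 0, "translation": [0, 0, 0], "spin": 0.05}, {"jaw": 0, "translation": [0, 0, 0], "spin": 0}])

```text
time: 12.3
tool_pos: [589.1, -186.2, 190.1]
tcp_rot: [180.0, -0.0, 21.6]
ft_force: [-0.3, 0.4, -1.1]
finger_gap: 7.5
grip_force: 39.0
```

```bash
cat > m3.py <<'E'
from bench import r
from h import *
c=r.snapshot("side")
s=r.sense(); print(s["time"],s["tool_pos"],s["tcp_rot"])
t=s["tool_pos"]; yaw=s["tcp_rot"][2]-90
P=lambda L:proj(c,place(np.array(L,float)+[0,0,t[2]-52],(t[0],t[1],yaw)))
print("ends h30",P([[-4,-50,30],[-4,50,30],[-4,0,30]]).round(2).tolist())
u=P([[0,0,52]])[0].astype(int)
im=c["pixels"].astype(float)
for h in(8,15,20):
    a,b=P([[-4,-65,h],[-4,65,h]]); k=np.linspace(0,1,261)
    line=cv2.remap(c["pixels"],(a[0]+(b[0]-a[0])*k).astype(np.float32)[None],(a[1]+(b[1]-a[1])*k).astype(np.float32)[None],cv2.INTER_LINEAR)[0].astype(float)[:,1]
    y=-65+130*k; lo=np.median(np.r_[line[:15],line[-15:]]); 
    print(h,lo,line[::10].round().tolist()); m=line>lo+45; print("ends",y[m].min() if m.any() else 0,y[m].max() if m.any() else 0)
a=c["pixels"][u[1]-30:u[1]+30,u[0]-40:u[0]+40]
cv2.imwrite("pics/broad.png",cv2.resize(a,(800,600),interpolation=cv2.INTER_CUBIC)); print(u)
E
python3 m3.py
```

```text
12.35 [ 589.1184545  -186.27281308  190.08166603] [ 1.79999064e+02 -3.64199642e-03  2.18238934e+01]
ends h30 [[280.92, 147.54], [255.64, 146.9], [268.27, 147.22]]
8 31.0 [31.0, 31.0, 32.0, 70.0, 132.0, 146.0, 145.0, 145.0, 145.0, 146.0, 146.0, 145.0, 144.0, 143.0, 144.0, 145.0, 144.0, 143.0, 144.0, 144.0, 144.0, 144.0, 147.0, 117.0, 54.0, 29.0, 22.0]
ends -49.5 53.000000000000014
15 30.0 [30.0, 30.0, 30.0, 73.0, 138.0, 147.0, 148.0, 147.0, 147.0, 147.0, 147.0, 147.0, 147.0, 147.0, 147.0, 147.0, 146.0, 146.0, 147.0, 146.0, 146.0, 146.0, 148.0, 120.0, 56.0, 29.0, 21.0]
ends -49.5 53.000000000000014
20 30.0 [30.0, 30.0, 30.0, 71.0, 140.0, 148.0, 147.0, 147.0, 147.0, 148.0, 148.0, 147.0, 148.0, 147.0, 147.0, 146.0, 146.0, 146.0, 146.0, 146.0, 146.0, 146.0, 147.0, 122.0, 56.0, 28.0, 22.0]
ends -49.5 53.000000000000014
[268 141]
```

View pics/broad.png

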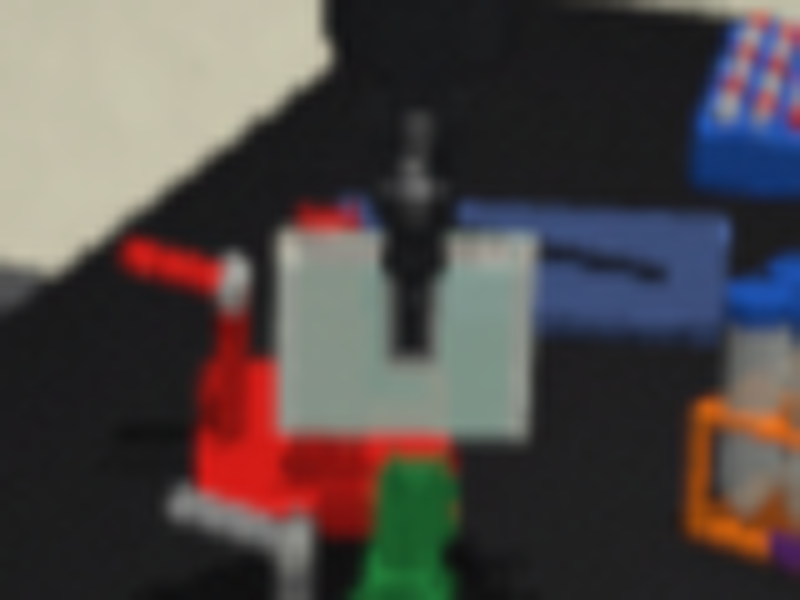

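```bash
python3 - <<'E'
from bench import r
from h import *
c=r.snapshot("side"); s=r.sense(); t=s["tool_pos"]; yaw=s["tcp_rot"][2]-90
P=lambda L:proj(c,place(np.array(L,float)+[0,0,t[2]-52],(t[0],t[1],yaw)))
for h in(40,45,50,55,60):
    k=np.linspace(0,1,521); y=-65+130*k
    def prof(xo):
        a,b=P([[xo,-65,h],[xo,65,h]]); 
        return cv2.remap(c["pixels"],(a[0]+(b[0]-a[0])*k).astype(np.float32)[None],(a[1]+(b[1]-a[1])*k).astype(np.float32)[None],cv2.INTER_LINEAR)[0].astype(float)[:,1]
    L=prof(-4); hi=145; mid=88
    cr=[round(float(y[i]+(mid-L[i])/(L[i+1]-L[i])*.25),1) for i in range(520) if (L[i]-mid)*(L[i+1]-mid)<0]
    print(h,cr)
E
```

```text
40 [-48.8, 6.8, 52.7]
45 [7.1]
50 [-49.4, -9.1, 52.4]
55 [-9.2, 7.4]
60 [-9.2, 7.3, 64.3]
```

>>> carry_out(commands=[{"jaw": 0, "translation": [0, 0, 0], "spin": -0.06}, {"jaw": 0, "translation": [0, 0, 0], "spin": -0.11}, {"jaw": 0, "translation": [0, 0, 0], "spin": -0.11}, {"jaw": 0, "translation": [0, 0, 0], "spin": -0.11}, {"jaw": 0, "translation": [0, 0, 0], "spin": -0.11}, {"jaw": 0, "translation": [0, 0, 0], "spin": -0.11}, {"jaw": 0, "translation": [0, 0, 0], "spin": -0.11}, {"jaw": 0, "translation": [0, 0, 0], "spin": -0.11}])

```text
time: 13.07
tool_pos: [589.1, -186.4, 190.0]
tcp_rot: [180.0, -0.0, 69.7]
ft_force: [0.4, 0.7, -1.3]
finger_gap: 7.6
grip_force: 39.0
```

>>> carry_out(commands=[{"jaw": 0, "translation": [0, 0, 0], "spin": -0.11}, {"jaw": 0, "translation": [0, 0, 0], "spin": -0.11}, {"jaw": 0, "translation": [0, 0, 0], "spin": -0.11}, {"jaw": 0, "translation": [0, 0, 0], "spin": -0.11}, {"jaw": 0, "translation": [0, 0, 0], "spin": -0.11}, {"jaw": 0, "translation": [0, 0, 0], "spin": -0.08}, {"jaw": 0, "translation": [0, 0, 0], "spin": -0.048}, {"jaw": 0, "translation": [-0.003, -0.0007, 0.01], "spin": 0}])

```text
time: 13.73
tool_pos: [590.7, -189.6, 182.2]
tcp_rot: [179.8, 0.1, 108.4]
ft_force: [1.1, -0.8, -0.7]
finger_gap: 7.7
grip_force: 39.1
```

>>> carry_out(commands=[{"jaw": 0, "translation": [0, 0, 0.005], "spin": 0}, {"jaw": 0, "translation": [0, 0, 0.003], "spin": 0}, {"jaw": 0, "translation": [0, 0, 0.003], "spin": 0}, {"jaw": 0, "translation": [0, 0, 0.001], "spin": 0}, {"jaw": 0, "translation": [0, 0, 0], "spin": 0}, {"jaw": 0, "translation": [0, 0, 0], "spin": 0}, {"jaw": 0, "translation": [0, 0, 0], "spin": 0}, {"jaw": 0, "translation": [0, 0, 0], "spin": 0}])

```text
time: 14.4
tool_pos: [589.6, -189.5, 168.4]
tcp_rot: [180.0, 0.0, 108.2]
ft_force: [0.3, -0.7, -1.4]
finger_gap: 7.4
grip_force: 39.0
```

```bash
python3 - <<'E'
from bench import r
from h import *
c=r.snapshot("side"); s=r.sense(); t=s["tool_pos"]; yaw=s["tcp_rot"][2]-90
print(s["time"],t,s["tcp_rot"],s["ft_force"])
# x alignment seen along the slot: cassette near end vs green post, columns per row
im=c["pixels"].astype(float); u=proj(c,t)[0].astype(int); print(u)
q=(t[0],t[1],yaw)
near=proj(c,place(np.array([[0,52.6,t[2]-52],[0,52.6,t[2]-2]]),q)); print("near end bottom/2mm",near.round(1).tolist())
slot=(588.6,-186.9,18.2); print("post centre at z103,60,20",proj(c,place(np.array([[0,59,103],[0,59,60],[0,59,20]],float),slot)).round(1).tolist())
for row in range(142,192,3):
    L=im[row]; g=L[:,1]-np.maximum(L[:,0],L[:,2]); cols=np.arange(250,290)
    gw=np.clip(g[250:290]-15,0,60); lo=np.clip(L[250:290].min(1)-70,0,80)*(np.ptp(L[250:290],axis=1)<45)
    print(row,"green",round((gw*cols).sum()/gw.sum(),2) if gw.sum()>100 else None, int(gw.sum()/60),"glass",round((lo*cols).sum()/lo.sum(),2) if lo.sum()>60 else None)
a=im[u[1]-25:u[1]+50,u[0]-40:u[0]+40]
cv2.imwrite("pics/pre.png",cv2.resize(a.astype(np.uint8),(640,600),interpolation=cv2.INTER_CUBIC))
E
```

```text
14.45 [ 589.55612093 -189.51900356  168.35192976] [1.79974965e+02 2.14495667e-02 1.08161344e+02] [-0.62589528 -0.44306345 -2.19490037]
[268 146]
near end bottom/2mm [[267.2, 164.0], [267.5, 152.3]]
post centre at z103,60,20 [[266.9, 168.1], [266.6, 177.8], [266.4, 186.6]]
142 green None 0 glass 268.47
145 green None 0 glass 268.36
148 green None 0 glass 268.1
151 green None 0 glass 268.02
154 green None 0 glass 268.36
157 green None 0 glass 267.83
160 green 270.03 2 glass 267.64
163 green 269.89 2 glass 256.41
166 green 267.85 4 glass 256.85
169 green 268.1 6 glass None
172 green 267.55 7 glass None
175 green 267.23 6 glass 275.42
178 green 267.02 6 glass 271.82
181 green 266.93 6 glass 271.11
184 green 266.73 6 glass 260.11
187 green 266.73 5 glass 264.79
190 green None 0 glass 266.51
```

View pics/pre.png

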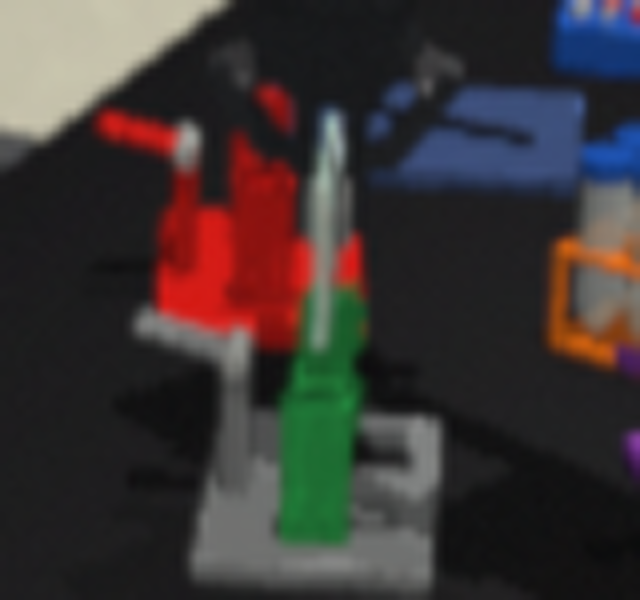

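>>> carry_out(commands=[{"jaw": 0, "translation": [0, 0, 0.002], "spin": 0}, {"jaw": 0, "translation": [0, 0, 0.003], "spin": 0}, {"jaw": 0, "translation": [0, 0, 0.003], "spin": 0}, {"jaw": 0, "translation": [0, 0, 0.003], "spin": 0}, {"jaw": 0, "translation": [0, 0, 0.002], "spin": 0}, {"jaw": 0, "translation": [0, 0, 0.002], "spin": 0}, {"jaw": 0, "translation": [0, 0, 0.001], "spin": 0}, {"jaw": 0, "translation": [0, 0, 0], "spin": 0}])

```text
time: 15.12
tool_pos: [589.2, -189.4, 151.6]
tcp_rot: [-180.0, -0.0, 108.2]
ft_force: [0.2, 0.6, -1.8]
finger_gap: 7.8
grip_force: 39.0
```

>>> carry_out(commands=[{"jaw": 0, "translation": [0, 0, 0.001], "spin": 0}, {"jaw": 0, "translation": [0, 0, 0.001], "spin": 0}, {"jaw": 0, "translation": [0, 0, 0.001], "spin": 0}, {"jaw": 0, "translation": [0, 0, 0.001], "spin": 0}, {"jaw": 0, "translation": [0, 0, 0.001], "spin": 0}, {"jaw": 0, "translation": [0, 0, 0.001], "spin": 0}, {"jaw": 0, "translation": [0, 0, 0], "spin": 0}, {"jaw": 0, "translation": [0, 0, 0], "spin": 0}])

```text
time: 15.78
tool_pos: [589.3, -189.4, 145.9]
tcp_rot: [-180.0, -0.0, 108.2]
ft_force: [0.1, 0.6, -1.9]
finger_gap: 7.3
grip_force: 39.0
```

>>> carry_out(commands=[{"jaw": 0, "translation": [0, 0, 0.001], "spin": 0}, {"jaw": 0, "translation": [0, 0, 0.001], "spin": 0}, {"jaw": 0, "translation": [0, 0, 0.001], "spin": 0}, {"jaw": 0, "translation": [0, 0, 0.001], "spin": 0}, {"jaw": 0, "translation": [0, 0, 0.001], "spin": 0}, {"jaw": 0, "translation": [0, 0, 0], "spin": 0}, {"jaw": 0, "translation": [0, 0, 0], "spin": 0}, {"jaw": 0, "translation": [0, 0, 0], "spin": 0}])

```text
time: 16.45
tool_pos: [589.2, -189.0, 140.5]
tcp_rot: [-180.0, -0.1, 108.2]
ft_force: [0.1, 4.8, -2.7]
finger_gap: 7.6
grip_force: 39.1
```

>>> carry_out(commands=[{"jaw": 0, "translation": [0.0004, 0, 0], "spin": 0}, {"jaw": 0, "translation": [0.0004, 0, 0], "spin": 0}, {"jaw": 0, "translation": [0.0004, 0, 0], "spin": 0}, {"jaw": 0, "translation": [0.0002, 0, 0], "spin": 0}, {"jaw": 0, "translation": [0, 0, 0], "spin": 0}, {"jaw": 0, "translation": [0, 0, 0], "spin": 0}, {"jaw": 0, "translation": [0, 0, 0], "spin": 0}, {"jaw": 0, "translation": [0, 0, 0], "spin": 0}])

```text
time: 17.12
tool_pos: [589.0, -188.3, 141.1]
tcp_rot: [180.0, 0.0, 108.2]
ft_force: [-0.7, 0.1, -1.8]
finger_gap: 7.3
grip_force: 39.1
```

```bash
python3 - <<'E'
from bench import r
for i in range(4):
    r.snapshot("side"); s=r.sense(); print(s["time"],s["tool_pos"].round(2),s["ft_force"].round(2),s["wrist_torque"].round(3))
E
```

```text
17.1667 [ 589.   -188.27  141.09] [-0.43 -0.77 -2.01] [ 0.043  0.07  -0.001]
17.2167 [ 588.99 -188.21  141.08] [ 0.34 -0.34 -1.16] [0.061 0.003 0.023]
17.2667 [ 588.95 -188.2   141.02] [-1.   -0.09 -1.88] [0.028 0.002 0.   ]
17.3167 [ 588.95 -188.14  141.02] [-0.75  0.16 -1.11] [-0.025 -0.025  0.024]
```

>>> carry_out(commands=[{"jaw": 0, "translation": [0, 0, 0.001], "spin": 0}, {"jaw": 0, "translation": [0, 0, 0.001], "spin": 0}, {"jaw": 0, "translation": [0, 0, 0.0015], "spin": 0}, {"jaw": 0, "translation": [0, 0, 0.0015], "spin": 0}, {"jaw": 0, "translation": [0, 0, 0.0015], "spin": 0}, {"jaw": 0, "translation": [0, 0, 0.0015], "spin": 0}, {"jaw": 0, "translation": [0, 0, 0.001], "spin": 0}, {"jaw": 0, "translation": [0, 0, 0], "spin": 0}])

```text
time: 17.98
tool_pos: [588.7, -188.0, 131.6]
tcp_rot: [-180.0, -0.0, 108.2]
ft_force: [-0.8, -0.7, -1.1]
finger_gap: 7.7
grip_force: 39.1
```

>>> carry_out(commands=[{"jaw": 0, "translation": [0, 0, 0.0015], "spin": 0}, {"jaw": 0, "translation": [0, 0, 0.0025], "spin": 0}, {"jaw": 0, "translation": [0, 0, 0.0025], "spin": 0}, {"jaw": 0, "translation": [0, 0, 0.0025], "spin": 0}, {"jaw": 0, "translation": [0, 0, 0.0025], "spin": 0}, {"jaw": 0, "translation": [0, 0, 0.0015], "spin": 0}, {"jaw": 0, "translation": [0, 0, 0.001], "spin": 0}, {"jaw": 0, "translation": [0, 0, 0], "spin": 0}])

```text
time: 18.65
tool_pos: [588.7, -188.1, 117.6]
tcp_rot: [-180.0, -0.0, 108.2]
ft_force: [0.3, 0.4, -2.3]
finger_gap: 7.4
grip_force: 39.1
```

Clean. Continuing down.

>>> carry_out(commands=[{"jaw": 0, "translation": [0, 0, 0.002], "spin": 0}, {"jaw": 0, "translation": [0, 0, 0.003], "spin": 0}, {"jaw": 0, "translation": [0, 0, 0.003], "spin": 0}, {"jaw": 0, "translation": [0, 0, 0.003], "spin": 0}, {"jaw": 0, "translation": [0, 0, 0.003], "spin": 0}, {"jaw": 0, "translation": [0, 0, 0.002], "spin": 0}, {"jaw": 0, "translation": [0, 0, 0.001], "spin": 0}, {"jaw": 0, "translation": [0, 0, 0], "spin": 0}])

```text
time: 19.32
tool_pos: [588.7, -188.0, 100.5]
tcp_rot: [-180.0, -0.0, 108.2]
ft_force: [0.3, -1.0, -1.2]
finger_gap: 7.6
grip_force: 39.1
```

>>> carry_out(commands=[{"jaw": 0, "translation": [0, 0, 0.002], "spin": 0}, {"jaw": 0, "translation": [0, 0, 0.003], "spin": 0}, {"jaw": 0, "translation": [0, 0, 0.003], "spin": 0}, {"jaw": 0, "translation": [0, 0, 0.003], "spin": 0}, {"jaw": 0, "translation": [0, 0, 0.003], "spin": 0}, {"jaw": 0, "translation": [0, 0, 0.002], "spin": 0}, {"jaw": 0, "translation": [0, 0, 0.001], "spin": 0}, {"jaw": 0, "translation": [0, 0, 0], "spin": 0}])

```text
time: 19.98
tool_pos: [588.7, -188.0, 83.5]
tcp_rot: [-180.0, -0.0, 108.2]
ft_force: [0.0, -0.6, -1.0]
finger_gap: 7.6
grip_force: 39.1
```

>>> carry_out(commands=[{"jaw": 0, "translation": [0, 0, 0.002], "spin": 0}, {"jaw": 0, "translation": [0, 0, 0.002], "spin": 0}, {"jaw": 0, "translation": [0, 0, 0.002], "spin": 0}, {"jaw": 0, "translation": [0, 0, 0.001], "spin": 0}, {"jaw": 0, "translation": [0, 0, 0.001], "spin": 0}, {"jaw": 0, "translation": [0, 0, 0], "spin": 0}, {"jaw": 0, "translation": [0, 0, 0], "spin": 0}, {"jaw": 0, "translation": [0, 0, 0], "spin": 0}])

```text
time: 20.65
tool_pos: [589.0, -188.2, 76.1]
tcp_rot: [180.0, 0.0, 108.2]
ft_force: [-0.7, -0.3, -1.8]
finger_gap: 7.9
grip_force: 39.1
```

```bash
cat > f.py <<'E'
from bench import r
import numpy as np
F=[];T=[]
for i in range(8):
    r.snapshot("side"); s=r.sense(); F.append(s["ft_force"]); T.append(s["tool_pos"])
print(s["time"],np.mean(T,0).round(2),np.mean(F,0).round(2),np.std(F,0).round(2),s["finger_gap"],s["tcp_rot"].round(2))
E
python3 f.py
```

```text
21.05 [ 589.   -188.15   76.09] [-0.47 -0.4  -1.84] [0.56 0.52 0.61] 7.061356835589646 [180.     0.   108.17]
```

>>> carry_out(commands=[{"jaw": 0, "translation": [0, 0, 0.001], "spin": 0}, {"jaw": 0, "translation": [0, 0, 0.001], "spin": 0}, {"jaw": 0, "translation": [0, 0, 0.001], "spin": 0}, {"jaw": 0, "translation": [0, 0, 0.0005], "spin": 0}, {"jaw": 0, "translation": [0, 0, 0.0005], "spin": 0}, {"jaw": 0, "translation": [0, 0, 0], "spin": 0}, {"jaw": 0, "translation": [0, 0, 0], "spin": 0}, {"jaw": 0, "translation": [0, 0, 0], "spin": 0}])

```text
time: 21.72
tool_pos: [589.0, -188.2, 72.3]
tcp_rot: [180.0, 0.0, 108.2]
ft_force: [-0.3, 0.5, 3.0]
finger_gap: 7.3
grip_force: 39.7
```

```bash
python3 f.py
```

```text
22.1167 [ 589.03 -188.16   72.14] [-1.19  0.39  2.43] [0.56 0.35 0.45] 7.69359589216864 [179.99   0.   108.16]
```

>>> carry_out(commands=[{"jaw": 0, "translation": [0, 0, 0.0004], "spin": 0}, {"jaw": 0, "translation": [0, 0, 0.0004], "spin": 0}, {"jaw": 0, "translation": [0, 0, 0.0004], "spin": 0}, {"jaw": 0, "translation": [0, 0, 0.0001], "spin": 0}, {"jaw": 0, "translation": [0, 0, 0], "spin": 0}, {"jaw": 0, "translation": [0, 0, 0], "spin": 0}, {"jaw": 0, "translation": [0, 0, 0], "spin": 0}, {"jaw": 0, "translation": [0, 0, 0], "spin": 0}])

```text
time: 22.78
tool_pos: [589.1, -188.2, 71.0]
tcp_rot: [180.0, 0.0, 108.2]
ft_force: [-1.8, 0.9, 5.0]
finger_gap: 7.4
grip_force: 40.2
```

```bash
python3 f.py; python3 f.py; python3 - <<'E'
from bench import r
from h import *
c=r.snapshot("side"); cv2.imwrite("pics/end.png",cv2.resize(c["pixels"][105:255,205:355],(600,600),interpolation=cv2.INTER_CUBIC))
E
```

```text
23.1833 [ 589.06 -188.18   71.  ] [-1.58  0.88  5.54] [0.44 0.31 0.4 ] 7.420944463899119 [1.7999e+02 1.0000e-02 1.0816e+02]
23.5833 [ 589.06 -188.18   71.  ] [-1.9   0.78  5.25] [0.22 0.56 0.49] 7.447874895675916 [1.7999e+02 1.0000e-02 1.0816e+02]
```

View pics/end.png

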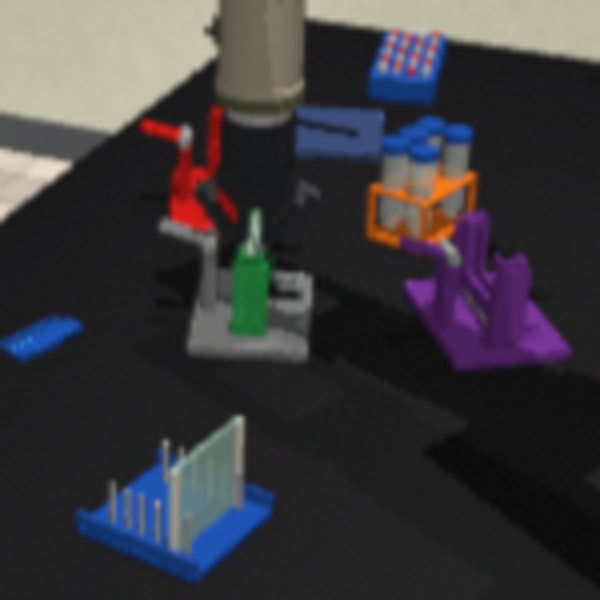

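The cassette is seated in the green frame. The height gives 3.0 mm of squash and the force gives about 2.8 mm. The spare plate, comb and tube rack have not moved. Handing in.

```bash
python3 -c "
from bench import r
print(r.hand_in())"
```

```text
the job is handed in; nothing more can be done
None
```

The cassette is in the green casting frame with its short plate facing the clamp cams, still gripped and pressed down, with the gasket squashed by about 3 mm (3.0 mm by height, 2.8 mm by force); the job is handed in, and no verdict was returned.

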